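# Sort bead cartridges by weight into the docks

## Task

Sort the two sealed cartridges by the weight you feel when lifting each just clear of the rack: one heavier than 390 g is full and goes into a well of the loading dock (the one with the console), a lighter one is spent and goes into a well of the returns dock. Push each one gently down in its well until it is fully home, never forcing it against the dock with more than 40 N, and let go. Leave the sample bottles in the rack undisturbed.

Things in the scene. Friction and masses are not known exactly. Their poses are not given: they have to be found in the camera images.
- cartridge_a: One sealed white cartridge: upright box 76 mm (its x) by 46 mm (y) by 90 mm tall; on top a grip fin 44 mm (x) by 14 mm (y), reaching 121 mm above the underside. Origin: centre of its underside. A half turn makes no difference. Weighs 108 to 675 g, unrelated to the other's weight. Starts 12 mm deep in a rack nest, underside 18 mm above the bench.
- cartridge_b: Other sealed white cartridge: upright box 76 mm (its x) by 46 mm (y) by 90 mm tall; on top a grip fin 44 mm (x) by 14 mm (y), reaching 121 mm above the underside. Origin: centre of its underside. A half turn makes no difference. Looks the same as the first; weighs 108 to 675 g, each drawn by itself. Starts 12 mm deep in a rack nest, underside 18 mm above the bench.
- loader: Loading dock for full cartridges. White block fixed to the bench, 110 mm (x) by 180 mm (y) by 50 mm high, two wells side by side along y, 100 mm apart. Origin: centre of its underside. Along its far (+x) side a 50 mm deep console ledge, 75 mm high with its tilted black screen: tells it from the returns dock. The docks may swap sides.
- returns: Returns dock for spent cartridges. White block fixed to the bench, 110 mm (x) by 180 mm (y) by 50 mm high, two wells side by side along y, 100 mm apart. Origin: centre of its underside. No console: only a steel grip bar on each short end, out to 102 mm from the centre. The docks may swap sides.
- loader_well0 (a point): Mouth centre of one well of the loading dock, 50 mm above the bench; x: long side. Well 80 by 50 mm, mouth bevelled 6 mm. Its dark steel floor starts 18 to 24 mm below the mouth (varies), holds a cartridge up, slides down stiffly at about 9 N (weight included) and meets a firm rubber stop 36 mm below the mouth: home, cartridge underside 14 mm above the bench.
- loader_well1 (a point): Mouth centre of one well of the loading dock, 50 mm above the bench; x: long side. Well 80 by 50 mm, mouth bevelled 6 mm. Its dark steel floor starts 18 to 24 mm below the mouth (varies), holds a cartridge up, slides down stiffly at about 9 N (weight included) and meets a firm rubber stop 36 mm below the mouth: home, cartridge underside 14 mm above the bench.
- returns_well0 (a point): Mouth centre of one well of the returns dock, 50 mm above the bench; x: long side. Well 80 by 50 mm, mouth bevelled 6 mm. Its dark steel floor starts 18 to 24 mm below the mouth (varies), holds a cartridge up, slides down stiffly at about 9 N (weight included) and meets a firm rubber stop 36 mm below the mouth: home, cartridge underside 14 mm above the bench.
- returns_well1 (a point): Mouth centre of one well of the returns dock, 50 mm above the bench; x: long side. Well 80 by 50 mm, mouth bevelled 6 mm. Its dark steel floor starts 18 to 24 mm below the mouth (varies), holds a cartridge up, slides down stiffly at about 9 N (weight included) and meets a firm rubber stop 36 mm below the mouth: home, cartridge underside 14 mm above the bench.
- rack: Grey plastic transfer rack fixed to the bench, 170 mm (x) by 200 mm (y) by 30 mm high, holding the cartridges in two nests 100 mm apart along y on the robot's side and the sample bottles behind them. Origin: centre of its underside.
- bottle_0: Small capped sample bottle, 33 mm across and 62 mm tall, standing in the rack behind the cartridges. Origin: centre of its underside. Not to be disturbed.
- bottle_1: The other sample bottle, the same.
Things that resemble listed ones, but are neither listed nor needed, are in the scene too. Leave any red or yellow look-alike of the cartridge_b alone.

How it is judged:
By the outcome, as a careful person would: the job done as asked, in the order asked, and still so for the second after the job is handed in, with the robot touching nothing.
It also fails if it takes over 67 s, if anything falls off the work surface, if the arm or the gripper's body presses on something with over 40 N, if the wrist force passes 120 N, or if a joint passes its speed limit or range.

## Robot

A 6-joint arm with a two-finger parallel gripper is mounted at the origin on the work surface. World frame = base frame: x ahead of the robot, y to its left, z up, the work surface at z = 0. Lengths are in m, angles in degrees, forces in N, time in s.
With the tool pointing down it reaches from about 0.375 to 0.75 m from the base axis. Payload 9 kg.
Tool frame: the origin (TCP) lies midway between the tips of the shut fingers; the grasp point (between the pads) lies 19 mm behind it (hold_point_z is the distance from the TCP to the grasp point, in m); z points along the fingers, y is the line along which they close (so a half turn about z gives the same grasp; the last joint's range is limited). The gripper opens to 85 mm and grips with 20 to 120 N. Pads are 22 mm wide; open, the fingers measure 114 mm over their backs; the gripper's body (76 mm by 85 mm) begins 54 mm behind the grasp point. The pads swing forward as they close: fully open they stand 13 mm farther back than shut.
Start: joints at [55.651, 5.964, 5.575, 89.605, 0, 77.527], TCP at [0.224, 0.557, 0.231] pointing down, gripper open.
Joint ranges: [-171.21, 171.21], [-48.23, 106.86], [-62.78, 66.21], [-105.2, 120.99], [-86.42, 89.51], [-180, 180]. Speed limits (degrees/s): [127.2, 127.2, 147.25, 180, 180, 180].

## Interface

Orientations are given as [roll, pitch, yaw] about the fixed x, y, z axes, in that order (R = Rz(yaw) Ry(pitch) Rx(roll)).
In Python, from station import state, camera, camera_params, finish_job, hold_point_z gives the robot as it stands. The module is installed in compiled form; this text tells all that it offers.
- The arm moves only by the tool move_arm, never from a script. Its argument "commands" is a list of rows, each a list of 7 numbers: the turn, a rotation vector about the tool's x, y, z in degrees, then the shift along the tool's x, y, z in cm, then the closure, from 0 (fully open) to 1 (shut). In form: [[rx, ry, rz, x, y, z, fingers], ...]. A call has 1 to 20 rows; each row shifts and turns the commanded pose from where the row before left it, along the tool's axes as they then stand; what a row does not reach is not made up. A row lasts 1/12 s, in which the tool goes at most 41.7 mm and 7.16 degrees, less where a joint would pass 70% of its speed; a pose out of reach is approached as far as the arm can. A call with a gripper value outside its range is refused whole. The fingers move at their own pace and stop on an object; the grip force is fixed at half the most. Time passes only in rows, so rows that do not move let the fingers close. It gives the time, the measured TCP pose, the force, the opening and the grip force at its end, in the units of the state.
- state(): the state, without advancing time (a new reading comes with each control period).
- camera(name): name is "scene" or "top" or "wrist"; returns (picture, depth): 400x640x3 uint8, red, green, blue; 400x640 float32, m along the optical axis (not along the pixel's ray), 0 where there is no reading.
- camera_params(name): a dict with "camera_matrix" (3x3 intrinsics, pixels), "pose" (4x4, takes a point from camera to world coordinates); the wrist camera has in their place "hand_eye" (4x4, takes a point from camera to tool coordinates, whose origin is the TCP and whose axes are the flange's). Camera axes: x right, y down, z forward; pixel columns grow to the right and rows downward; lengths in m; the calibration is good to about 2 mm. A picture is of the moment at which its call begins: read the wrist's pose just before it. camera_params takes no time and is no camera call.
- finish_job(): hands the job in; it is judged then, once.
The state is a dict: "time_s": time; "qpos": joint angles; "joint_vel": joint speeds; "effort": joint torques, N m; "tcp_pos": TCP position; "tcp_rot": TCP orientation; "force": force on the tool from outside, world axes, zero at the start; "wrist_torque": the same for the moment, N m; "finger_gap": finger opening in m; "finger_force": force on a finger pad.
Only numpy, scipy, OpenCV 4.12 (cv2) and the standard library are available. Lean on these libraries where they do the work, as an engineer would, in place of code of your own. Each camera call takes 0.05 s, during which the arm holds its last target. There are 200 camera calls.

## Working session

There is one attempt and no reset: what is moved stays moved. The work goes in short steps, Python scripts to look and compute and a tool call to move; the robot and the scene stay as the last step left them, time stands still between calls to the robot, and variables do not carry over. Pictures are saved under pics/ and viewed, at most 10 in all, crops included, and the job is handed in when it is done.

Besides the shell and the picture viewer there is one more tool, called after ">>>" as name([rows], argument=value, ...), one row to a line, values as JSON. move_arm: Moves the arm, as the interface text tells. Its arguments: {"type":"object","properties":{"commands":{"type":"array","items":{"type":"array","items":{"type":"number"}}}},"required":["commands"]}

```bash
mkdir -p pics
python3 - <<'E'
from station import *
import cv2,numpy as np
print(state(),hold_point_z)
for n in("scene","top"):
    p,d=camera(n); c=camera_params(n); cv2.imwrite(f"pics/{n}0.png",p[:,:,::-1]); np.savez(f"{n}0.npz",p=p,d=d,K=c["camera_matrix"],T=c["pose"]); print(n,c)
print(camera_params("wrist"))
E
```

```text
{'time_s': 0.0, 'qpos': array([ 5.56505616e+01,  5.99857262e+00,  5.52709172e+00,  8.96054566e+01,
       -1.00828990e-03,  7.75277568e+01]), 'joint_vel': array([ 0.07780694,  0.08395981,  0.17737793, -0.03848895, -0.0031707 ,
       -0.01570424]), 'effort': array([-4.57297920e-04, -5.56931877e+01,  5.03646111e+01,  1.71806471e-02,
       -3.77356882e-04,  2.60325248e-05]), 'tcp_pos': array([0.22336107, 0.55650953, 0.23052311]), 'tcp_rot': array([-1.79924660e+02, -1.56314411e-02,  1.58122795e+02]), 'force': array([-0.3853349 ,  0.10113806,  0.31439009]), 'wrist_torque': array([-0.00682566, -0.00531111, -0.03105872]), 'finger_force': 0.0, 'finger_gap': 0.08556308808501734} 0.0187
scene {'camera_matrix': array([[372.37059818,   0.        , 322.89388904],
       [  0.        , 372.37059818, 199.53299601],
       [  0.        ,   0.        ,   1.        ]]), 'pose': array([[ 0.19932744,  0.80866095, -0.55347633,  0.99635014],
       [ 0.97991696, -0.16126107,  0.11729284, -0.11592586],
       [ 0.00559596, -0.56574053, -0.82456433,  0.82974123],
       [ 0.        ,  0.        ,  0.     
[... 278 characters left out ...]
99990179, -0.00578031, -0.01276673,  0.00745836],
       [ 0.01358441, -0.17585591, -0.98432218,  1.22588863],
       [ 0.        ,  0.        ,  0.        ,  1.        ]])}
{'camera_matrix': array([[328.84054832,   0.        , 320.06150886],
       [  0.        , 328.84054832, 200.43315486],
       [  0.        ,   0.        ,   1.        ]]), 'hand_eye': array([[ 7.72834244e-04, -9.66287005e-01, -2.57466166e-01,
         6.58559908e-02],
       [ 9.99999678e-01,  8.02680812e-04, -1.08210065e-05,
        -2.42790352e-04],
       [ 2.17119349e-04, -2.57466075e-01,  9.66287314e-01,
        -1.42757013e-01],
       [ 0.00000000e+00,  0.00000000e+00,  0.00000000e+00,
         1.00000000e+00]])}
```

View pics/top0.png

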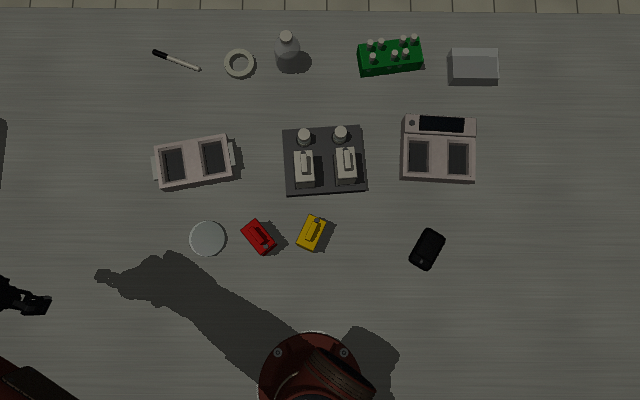

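View pics/scene0.png

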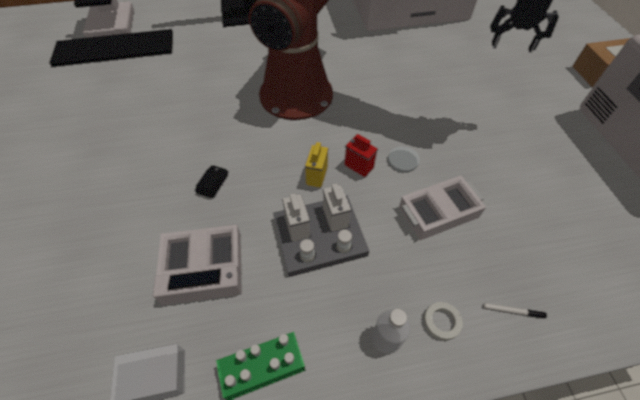

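Top view: white cartridges sit in the rack at (304,167) and (346,163), with bottles behind them at (304,136) and (340,132). The loader with its console is on the right (wells at (418,156) and (458,158)). The returns dock with grip bars is on the left (wells at (173,164) and (215,158)). Candidates for a cartridge: white (304,167), white (346,163), red (259,236) and yellow (311,233). I choose the two white ones in the rack. Possible dock confusions are the green rack at (390,56) and the grey box at (473,67), neither of which has wells.

```bash
cat > h.py <<'E'
import numpy as np,cv2
def cloud(d,K,T):
    v,u=np.mgrid[:d.shape[0],:d.shape[1]]
    P=np.stack([(u-K[0,2])/K[0,0]*d,(v-K[1,2])/K[1,1]*d,d],-1)
    return P@T[:3,:3].T+T[:3,3]
def rect(W,roi,z0,z1,extra=None):
    x0,y0,x1,y1=roi; M=W[y0:y1,x0:x1]; m=(M[...,2]>z0)&(M[...,2]<z1)
    n,L,S,C=cv2.connectedComponentsWithStats(m.astype(np.uint8))
    k=1+np.argmax(S[1:,4]); p=M[L==k]
    (c,s,a)=cv2.minAreaRect((p[:,:2]*1000).astype(np.float32))
    return np.round(c,1),np.round(s,1),round(a,1),S[k,4],round(np.median(p[:,2])*1000,1)
E
python3 - <<'E'
from h import *
z=np.load("top0.npz");W=cloud(z["d"],z["K"],z["T"])
print("bench z",np.median(W[300:380,450:600,2]))
for n,r in dict(L=(285,145,326,195),R=(327,143,367,190)).items():
    print(n,"fin",rect(W,r,.128,.150),"box",rect(W,r,.098,.118))
print("rack",rect(W,(275,118,375,202),.02,.04))
for n,r in dict(loader=(395,130,482,190),returns=(145,125,245,195)).items(): print(n,rect(W,r,.042,.058))
for n,r in dict(l0=(402,136,438,178),l1=(438,136,476,180),r0=(155,140,193,190),r1=(195,132,235,182)).items(): print(n,rect(W,r,.02,.037))
E
python3 -c "
import cv2
a=cv2.imread('pics/top0.png')
cv2.imwrite('pics/crop0.png',cv2.convertScaleAbs(cv2.resize(a[105:205,275:375],None,fx=6,fy=6,interpolation=cv2.INTER_CUBIC),alpha=1.5))"
```

```text
bench z -0.0011412511037869333
L fin (array([512.6,  18.4]), array([45.1, 13.9]), 5.1, np.int32(120), np.float64(137.8)) box (array([512.5,  18.4]), array([76.9, 47.4]), 4.8, np.int32(520), np.float64(106.7))
R fin (array([521.8, -81. ]), array([44.3, 13.4]), 5.0, np.int32(116), np.float64(137.3)) box (array([522.2, -81.3]), array([78.2, 47.8]), 5.0, np.int32(511), np.float64(106.8))
rack (array([547.8, -29.8]), array([171.7, 200.3]), 4.6, np.int32(3301), np.float64(29.0))
loader (array([ 558. , -317.9]), array([182.4, 125.2]), 87.2, np.int32(2056), np.float64(48.6))
returns (array([537.5, 293.5]), array([111.5, 205.2]), 10.8, np.int32(2147), np.float64(48.3))
l0 (array([ 555.8, -270.2]), array([48.3, 79.4]), 88.3, np.int32(564), np.float64(28.8))
l1 (array([ 550.9, -370.1]), array([48.9, 79.5]), 86.6, np.int32(581), np.float64(30.7))
r0 (array([530.8, 345.1]), array([77.7, 49.7]), 13.3, np.int32(573), np.float64(25.5))
r1 (array([549.4, 246.4]), array([79.4, 48.2]), 10.4, np.int32(577), np.float64(29.0))
```

View pics/crop0.png

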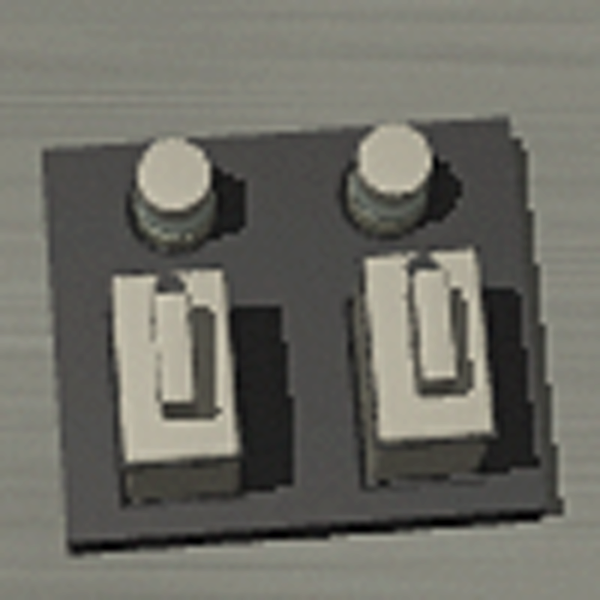

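The crop confirms two white cartridges with fins, about +5° yaw, and the bottles behind them. Next I move above the left one.

>>> move_arm([
  [0,0,-6.72,0,0,0,0],
  [0,0,-6.72,0,0,0,0],
  [0,0,-6.72,0,0,0,0],
  [0,0,-6.72,0,0,0,0],
  [0,0,0,-1.5,-3.5,0,0],
  [0,0,0,-1.5,-3.5,0,0],
  [0,0,0,-1.5,-3.5,0,0],
  [0,0,0,-1.5,-3.5,0,0],
  [0,0,0,-1.5,-3.5,0,0],
  [0,0,0,-1.5,-3.5,0,0],
  [0,0,0,-1.5,-3.5,0,0],
  [0,0,0,-1.5,-3.5,0,0],
  [0,0,0,-1.5,-3.5,0,0],
  [0,0,0,-1.5,-3.5,0,0],
  [0,0,0,-1.5,-3.5,0,0],
  [0,0,0,-1.5,-3.5,0,0],
  [0,0,0,-1.5,-3.5,0,0],
  [0,0,0,-1.5,-3.5,0,0],
  [0,0,0,-1.5,-3.5,0,0],
  [0,0,0,-1.5,-3.5,0,0],
])

```text
time_s: 1.77
tcp_pos: [0.5119, 0.018, 0.231]
tcp_rot: [180.0, -0.0, -175.0]
force: [1.5, 1.3, -0.8]
finger_gap: 0.0853
finger_force: 0.0
```

```bash
cat >> h.py <<'E'
from scipy.spatial.transform import Rotation as Ro
def tcp(s):
    T=np.eye(4);T[:3,:3]=Ro.from_euler('xyz',s["tcp_rot"],degrees=True).as_matrix();T[:3,3]=s["tcp_pos"];return T
def wrist(name):
    from station import state,camera,camera_params
    s=state();p,d=camera("wrist");c=camera_params("wrist");cv2.imwrite(f"pics/{name}.png",p[:,:,::-1])
    W=cloud(d,c["camera_matrix"],tcp(s)@c["hand_eye"]);W[d==0]=np.nan;np.save(name,W);return s,W
def delta(s,pos,yaw):
    """turn (deg about tool axes) and shift (cm, in the axes after the turn) to a downward pose"""
    T=tcp(s);R=Ro.from_euler('xyz',[180,0,yaw],degrees=True).as_matrix()
    rv=Ro.from_matrix(T[:3,:3].T@R).as_rotvec(degrees=True)
    return np.round(rv,2),np.round(R.T@(np.array(pos)-T[:3,3])*100,2)
def rects(W,z0,z1,amin):
    m=((W[...,2]>z0)&(W[...,2]<z1)).astype(np.uint8)
    n,L,S,C=cv2.connectedComponentsWithStats(m)
    for k in range(1,n):
        if S[k,4]>amin:
            p=W[L==k];c,s,a=cv2.minAreaRect((p[:,:2]*1000).astype(np.float32))
            print(np.round(C[k]),np.round(c,1),np.round(s,1),round(a,1),S[k,4],round(np.median(p[:,2])*1000,1))
E
python3 - <<'E'
from h import *
s,W=wrist("w1");print(s["time_s"],s["tcp_pos"],s["tcp_rot"],s["force"])
print("fin");rects(W,.128,.15,60);print("box");rects(W,.098,.118,300);print("rack");rects(W,.02,.038,2000)
E
```

```text
1.7667 [0.51188518 0.01799453 0.23104061] [ 1.79986285e+02 -1.03792558e-02 -1.75010376e+02] [ 1.47304938  1.29992962 -0.80309047]
fin
[321. 203.] [511.9  19. ] [44.1 13.9] 4.4 1074 138.9
[190. 203.] [521. -80.] [43.9 14.4] 4.8 1331 138.6
box
[491.   9.] [361.8 128.8] [18.5  2.8] 46.7 336 107.6
[209. 188.] [521.4 -80.3] [78.  48.3] 5.0 3551 107.8
[321. 189.] [512.   19.3] [77.  47.6] 4.9 3865 107.9
rack
[289. 194.] [546.8 -28.7] [170.6 200.4] 4.6 13182 30.0
[ 44. 193.] [ 554.9 -270.6] [46.  78.6] 87.1 3118 29.8
[621. 219.] [528.9 349. ] [75.6 44.8] 10.3 2515 26.5
[528. 227.] [546.8 248.8] [78.5 47.7] 10.1 2939 30.1
```

View pics/w1.png

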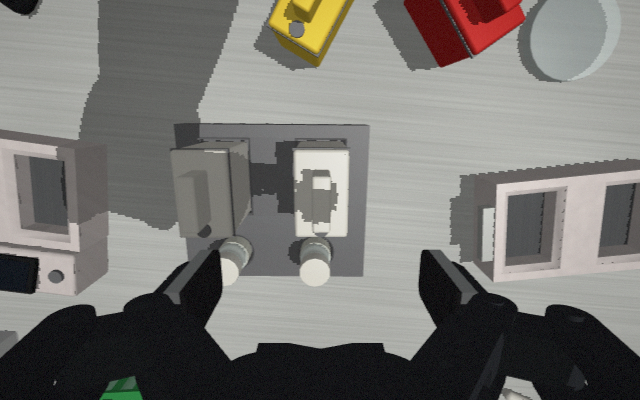

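The wrist view shows the left cartridge (fin at about (321,203)) centred between the open fingers, and wrist depth agrees with the top camera to about 1 mm. Now descend and grip.

>>> move_arm([
  [0,0,0,0,0.1,0,0],
  [0,0,0,0,0,3,0],
  [0,0,0,0,0,3,0],
  [0,0,0,0,0,2.5,0],
  [0,0,0,0,0,2,0],
  [0,0,0,0,0,1,0],
  [0,0,0,0,0,0.5,0],
  [0,0,0,0,0,0,0],
  [0,0,0,0,0,0,0],
  [0,0,0,0,0,0,0],
])

```text
time_s: 2.65
tcp_pos: [0.5123, 0.0209, 0.1129]
tcp_rot: [-180.0, 0.1, -175.0]
force: [0.6, 0.2, -0.2]
finger_gap: 0.0851
finger_force: 0.0
```

```bash
python3 -c "
from station import state
for i in range(2):print(state()['force'],state()['tcp_pos'])"
```

```text
[ 0.64785049  0.22121366 -0.1919515 ] [0.51228388 0.02087406 0.11287113]
[ 0.64785049  0.22121366 -0.1919515 ] [0.51228388 0.02087406 0.11287113]
```

>>> move_arm([
  [0,0,0,0,0,0,1],
  [0,0,0,0,0,0,1],
  [0,0,0,0,0,0,1],
  [0,0,0,0,0,0,1],
  [0,0,0,0,0,0,1],
  [0,0,0,0,0,0,1],
  [0,0,0,0,0,0,1],
  [0,0,0,0,0,0,1],
])

```text
time_s: 3.32
tcp_pos: [0.5114, 0.0207, 0.1113]
tcp_rot: [-180.0, 0.0, -175.0]
force: [0.3, -1.7, 0.6]
finger_gap: 0.0127
finger_force: 61.5
```

>>> move_arm([
  [0,0,0,0,0,-0.5,1],
  [0,0,0,0,0,-1,1],
  [0,0,0,0,0,-1,1],
  [0,0,0,0,0,-0.5,1],
  [0,0,0,0,0,0,1],
  [0,0,0,0,0,0,1],
  [0,0,0,0,0,0,1],
  [0,0,0,0,0,0,1],
])

```text
time_s: 3.98
tcp_pos: [0.5111, 0.021, 0.1408]
tcp_rot: [180.0, -0.0, -175.0]
force: [0.1, 0.0, -3.9]
finger_gap: 0.0133
finger_force: 60.8
```

>>> move_arm([
  [0,0,0,0,0,0,1],
])

```text
time_s: 4.07
tcp_pos: [0.5111, 0.021, 0.1408]
tcp_rot: [180.0, -0.0, -175.0]
force: [0.4, -0.8, -3.4]
finger_gap: 0.0131
finger_force: 60.8
```

>>> move_arm([
  [0,0,0,0,0,0,1],
])

```text
time_s: 4.15
tcp_pos: [0.5112, 0.021, 0.1409]
tcp_rot: [180.0, -0.0, -175.0]
force: [-0.8, -0.0, -3.7]
finger_gap: 0.0129
finger_force: 60.8
```

>>> move_arm([
  [0,0,0,0,0,0,1],
])

```text
time_s: 4.23
tcp_pos: [0.5112, 0.021, 0.141]
tcp_rot: [180.0, -0.0, -175.0]
force: [0.1, -0.2, -4.3]
finger_gap: 0.013
finger_force: 60.8
```

>>> move_arm([
  [0,0,0,0,0,0,1],
])

```text
time_s: 4.32
tcp_pos: [0.5113, 0.0209, 0.1412]
tcp_rot: [180.0, -0.0, -175.0]
force: [-0.8, 0.7, -4.6]
finger_gap: 0.0129
finger_force: 60.8
```

>>> move_arm([
  [0,0,0,0,0,0,1],
])

```text
time_s: 4.4
tcp_pos: [0.5114, 0.0209, 0.1412]
tcp_rot: [180.0, -0.0, -175.0]
force: [0.3, -0.5, -5.4]
finger_gap: 0.0129
finger_force: 60.8
```

Close to the limit and noisy, so I average more samples here.

```bash
cat > avg.py <<'E'
from station import *
import numpy as np,sys
F=[];E=[]
for i in range(int(sys.argv[1])):
    camera("wrist");s=state();F.append(s["force"]);E.append(s["effort"])
F=np.array(F);E=np.array(E)
print(s["time_s"],s["tcp_pos"],"F",F.mean(0).round(3),"sd",F.std(0).round(2),"halves",F[:len(F)//2,2].mean().round(2),F[len(F)//2:,2].mean().round(2),"eff",E.mean(0).round(3),"sd",E.std(0).round(3),"q",s["qpos"].round(2)); print(F[:,2].round(1))
E
python3 avg.py 40
```

```text
6.4 [0.51141111 0.02090794 0.14129238] F [-0.048 -0.018 -4.164] sd [0.57 0.64 0.51] halves -4.18 -4.15 eff [-0.0000e+00 -4.4055e+01  5.2638e+01 -5.0000e-03 -0.0000e+00  0.0000e+00] sd [0.001 0.006 0.007 0.    0.    0.   ] q [-12.33  -9.45 -18.9   80.55   0.   -17.33]
[-4.3 -4.6 -3.7 -4.7 -4.1 -3.6 -3.9 -4.  -3.4 -5.  -3.8 -4.3 -3.7 -4.1
 -4.7 -4.3 -4.4 -4.5 -5.1 -3.3 -4.1 -4.  -3.7 -5.2 -3.7 -3.7 -4.  -4.6
 -3.7 -3.8 -4.6 -4.1 -4.7 -3.8 -4.1 -4.1 -3.2 -3.8 -5.3 -4.5]
```

>>> move_arm([
  [0,0,0,0,0,1,1],
  [0,0,0,0,0,1,1],
  [0,0,0,0,0,0.5,1],
  [0,0,0,0,0,0.4,1],
  [0,0,0,0,0,0,1],
  [0,0,0,0,0,0,1],
  [0,0,0,0,0,0,0],
  [0,0,0,0,0,0,0],
  [0,0,0,0,0,0,0],
  [0,0,0,0,0,0,0],
  [0,0,0,0,0,-1,0],
  [0,0,0,0,0,-1,0],
  [0,0,0,0,0,-0.9,0],
  [0,0,0,0,0,0,0],
  [0,0,0,0,0,0,0],
  [0,0,0,0,0,0,0],
  [0,0,0,0,0,0,0],
  [0,0,0,0,0,0,0],
])

```text
time_s: 7.9
tcp_pos: [0.5111, 0.021, 0.1408]
tcp_rot: [180.0, -0.0, -175.0]
force: [-0.2, -0.5, -0.3]
finger_gap: 0.0855
finger_force: 0.0
```

```bash
python3 avg.py 36
```

```text
9.7 [0.51140873 0.02091747 0.14131043] F [0.018 0.051 0.061] sd [0.48 0.42 0.48] halves 0.06 0.06 eff [ 0.000e+00 -4.199e+01  5.034e+01  1.000e-03 -0.000e+00  0.000e+00] sd [0.002 0.02  0.021 0.002 0.    0.   ] q [-1.233e+01 -9.450e+00 -1.890e+01  8.055e+01  1.000e-02 -1.734e+01]
[ 0.9  0.6  0.1  0.1 -0.3 -0.   0.4  0.3 -0.7 -0.4 -0.2 -0.2  0.9 -0.7
  0.7 -0.1  0.2 -0.5  0.6  0.1 -0.   0.  -0.5 -0.7  0.  -0.   0.4 -0.
  0.6  0.9 -1.1  0.1  0.1 -0.1  0.3  0.4]
```

Net weight is 4.22 ± 0.1 N, or about 430 g, so this one is full and goes to the loading dock. Regrip and carry it over.

>>> move_arm([
  [0,0,0,0,-0.1,1,0],
  [0,0,0,0,0,1,0],
  [0,0,0,0,0,0.9,0],
  [0,0,0,0,0,0,0],
  [0,0,0,0,0,0,1],
  [0,0,0,0,0,0,1],
  [0,0,0,0,0,0,1],
  [0,0,0,0,0,0,1],
  [0,0,0,0,0,0,1],
  [0,0,0,0,0,0,1],
  [0,0,0,0,0,0,1],
  [0,0,0,0,0,-1,1],
  [0,0,0,0,0,-2,1],
  [0,0,0,0,0,-3,1],
  [0,0,0,0,0,-3,1],
  [0,0,0,0,0,-3,1],
  [0,0,0,0,0,-3,1],
  [0,0,3.85,0,0,0,1],
  [0,0,3.85,0,0,0,1],
  [0,0,0,0,0,0,1],
])

```text
time_s: 11.37
tcp_pos: [0.5115, 0.02, 0.2629]
tcp_rot: [180.0, 0.0, 177.1]
force: [0.4, 1.0, -5.3]
finger_gap: 0.013
finger_force: 59.0
```

>>> move_arm([
  [0,0,0,-0.4,-2,0,1],
  [0,0,0,-0.7,-3.4,0,1],
  [0,0,0,-0.7,-3.4,0,1],
  [0,0,0,-0.7,-3.4,0,1],
  [0,0,0,-0.7,-3.4,0,1],
  [0,0,0,-0.7,-3.4,0,1],
  [0,0,0,-0.7,-3.4,0,1],
  [0,0,0,-0.7,-3.4,0,1],
  [0,0,0,-0.4,-2,0,1],
  [0,0,0,-0.1,-1,0,1],
  [0,0,0,0,0,0,1],
  [0,0,0,0,0,0,1],
  [0,0,0,0,0,0,1],
  [0,0,0,0,0,0,1],
])

```text
time_s: 12.53
tcp_pos: [0.556, -0.2692, 0.2625]
tcp_rot: [180.0, 0.0, 177.4]
force: [-0.7, 0.4, -3.8]
finger_gap: 0.0128
finger_force: 59.5
```

Run:
```python
from h import *
s,W=wrist("w2");print(s["time_s"],s["tcp_pos"],s["tcp_rot"],s["force"])
print("cart top");rects(W,s["tcp_pos"][2]-.012,s["tcp_pos"][2]+.005,100)
print("wells");rects(W,.018,.038,600);print("dock");rects(W,.044,.056,1000)
```

```text
12.5333 [ 0.5559589  -0.26916679  0.26251637] [1.79980401e+02 4.20293463e-03 1.77410492e+02] [-0.65343064  0.4194137  -3.80464832]
cart top
[320. 205.] [ 537.3 -268.2] [47.9 40.5] 87.1 6151 257.6
wells
[532. 146.] [546.6 -28.3] [170.6 202.4] 4.6 15904 29.9
[233. 169.] [ 548.4 -368.1] [48.  80.1] 87.2 2967 31.7
[322. 145.] [ 526.  -265.4] [43.3 19.5] 87.0 698 29.9
dock
[259. 159.] [ 551.2 -317. ] [180.8 111.2] 86.9 6911 49.7
```

View pics/w2.png

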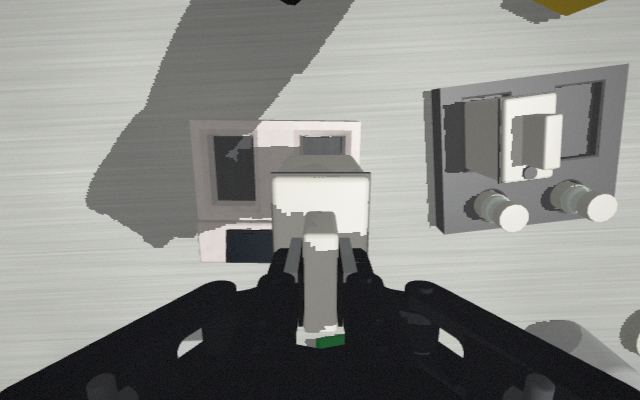

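The wrist view shows the cartridge held squarely over the loader's right-hand well (well seen at (322,145), box top at (320,200)). Cartridge centre is about (555.4,-269.1) and well centre about (553.9,-267.1), so I correct by (+0.16,+0.2) cm in tool axes and descend to the mouth.

>>> move_arm([
  [0,0,0.3,0.16,0.2,1,1],
  [0,0,0,0,0,2.5,1],
  [0,0,0,0,0,3,1],
  [0,0,0,0,0,2.5,1],
  [0,0,0,0,0,1.5,1],
  [0,0,0,0,0,1,1],
  [0,0,0,0,0,0.4,1],
  [0,0,0,0,0,0,1],
  [0,0,0,0,0,0,1],
  [0,0,0,0,0,0,1],
])

```text
time_s: 13.42
tcp_pos: [0.5551, -0.2689, 0.145]
tcp_rot: [-179.9, 0.1, 177.0]
force: [0.0, -0.2, -3.8]
finger_gap: 0.0125
finger_force: 59.5
```

>>> move_arm([
  [0,0,0,0,0,0.2,1],
  [0,0,0,0,0,0.2,1],
  [0,0,0,0,0,0.2,1],
  [0,0,0,0,0,0.2,1],
  [0,0,0,0,0,0.2,1],
  [0,0,0,0,0,0,1],
  [0,0,0,0,0,0,1],
  [0,0,0,0,0,0,1],
])

```text
time_s: 14.08
tcp_pos: [0.5544, -0.2684, 0.1333]
tcp_rot: [180.0, -0.0, 177.0]
force: [-0.4, 0.2, -3.4]
finger_gap: 0.0129
finger_force: 59.5
```

>>> move_arm([
  [0,0,0,0,0,0.2,1],
  [0,0,0,0,0,0.2,1],
  [0,0,0,0,0,0.2,1],
  [0,0,0,0,0,0.2,1],
  [0,0,0,0,0,0.2,1],
  [0,0,0,0,0,0.2,1],
  [0,0,0,0,0,0.1,1],
  [0,0,0,0,0,0,1],
  [0,0,0,0,0,0,1],
])

```text
time_s: 14.83
tcp_pos: [0.5545, -0.2686, 0.1207]
tcp_rot: [-180.0, 0.0, 177.0]
force: [-1.6, 1.2, 4.6]
finger_gap: 0.0131
finger_force: 60.8
```

>>> move_arm([
  [0,0,0,0,0,0.2,1],
  [0,0,0,0,0,0.2,1],
  [0,0,0,0,0,0.2,1],
  [0,0,0,0,0,0.2,1],
  [0,0,0,0,0,0.15,1],
  [0,0,0,0,0,0.05,1],
  [0,0,0,0,0,0,1],
  [0,0,0,0,0,0,1],
])

```text
time_s: 15.5
tcp_pos: [0.5544, -0.2685, 0.1103]
tcp_rot: [-180.0, 0.0, 177.0]
force: [-0.6, 0.5, 3.3]
finger_gap: 0.013
finger_force: 60.6
```

>>> move_arm([
  [0,0,0,0,0,0.05,1],
  [0,0,0,0,0,0,1],
])

```text
time_s: 15.67
tcp_pos: [0.5545, -0.2685, 0.1099]
tcp_rot: [-180.0, 0.0, 177.0]
force: [-1.2, 0.7, 3.8]
finger_gap: 0.0129
finger_force: 60.7
```

>>> move_arm([
  [0,0,0,0,0,0.05,1],
  [0,0,0,0,0,0,1],
])

```text
time_s: 15.83
tcp_pos: [0.5544, -0.2685, 0.1093]
tcp_rot: [-180.0, 0.0, 177.0]
force: [-1.3, 1.1, 3.9]
finger_gap: 0.0129
finger_force: 60.8
```

>>> move_arm([
  [0,0,0,0,0,0.05,1],
  [0,0,0,0,0,0,1],
])

```text
time_s: 16.0
tcp_pos: [0.5545, -0.2685, 0.1088]
tcp_rot: [-180.0, 0.0, 177.0]
force: [-1.2, 0.2, 3.6]
finger_gap: 0.013
finger_force: 60.9
```

>>> move_arm([
  [0,0,0,0,0,0.05,1],
  [0,0,0,0,0,0,1],
])

```text
time_s: 16.17
tcp_pos: [0.5546, -0.2686, 0.1088]
tcp_rot: [-180.0, 0.0, 177.0]
force: [-1.7, 0.8, 7.0]
finger_gap: 0.0132
finger_force: 61.3
```

>>> move_arm([
  [0,0,0,0,0,0.05,1],
  [0,0,0,0,0,0,1],
])

```text
time_s: 16.33
tcp_pos: [0.5546, -0.2686, 0.1087]
tcp_rot: [-180.0, 0.0, 177.0]
force: [-3.2, 1.5, 9.5]
finger_gap: 0.0129
finger_force: 61.7
```

>>> move_arm([
  [0,0,0,0,0,0.1,1],
  [0,0,0,0,0,0,1],
  [0,0,0,0,0,0,1],
])

```text
time_s: 16.58
tcp_pos: [0.5548, -0.2687, 0.1087]
tcp_rot: [-179.9, 0.1, 177.0]
force: [-4.3, 2.6, 15.8]
finger_gap: 0.0129
finger_force: 62.6
```

It is home: z stopped at 0.1087 and the force rose to 16 N. Release, rise and go to the second cartridge.

>>> move_arm([
  [0,0,0,0,0,-0.2,1],
  [0,0,0,0,0,0,0],
  [0,0,0,0,0,0,0],
  [0,0,0,0,0,0,0],
  [0,0,0,0,0,0,0],
  [0,0,0,0,0,-2,0],
  [0,0,0,0,0,-3.5,0],
  [0,0,0,0,0,-3.5,0],
  [0,0,0,0,0,-3,0],
  [0,0,-4,0,0,0,0],
  [0,0,-4,0,0,0,0],
  [0,0,0,0.28,3.2,0,0],
  [0,0,0,0.28,3.2,0,0],
  [0,0,0,0.28,3.2,0,0],
  [0,0,0,0.28,3.2,0,0],
  [0,0,0,0.28,3.2,0,0],
  [0,0,0,0.28,3.2,0,0],
  [0,0,0,0,0,0,0],
  [0,0,0,0,0,0,0],
  [0,0,0,0,0,0,0],
])

```text
time_s: 18.25
tcp_pos: [0.5211, -0.0788, 0.2288]
tcp_rot: [-180.0, 0.0, -175.0]
force: [0.0, -0.4, 0.1]
finger_gap: 0.0855
finger_force: 0.0
```

Run:
```python
from h import *
s,W=wrist("w3");print(s["time_s"],s["tcp_pos"],s["tcp_rot"],s["force"])
print("fin");rects(W,.128,.15,60);print("box");rects(W,.095,.118,300);print("rack");rects(W,.02,.038,2000)
```

```text
18.25 [ 0.52107457 -0.07883495  0.22876974] [-1.79982035e+02  1.63478445e-02 -1.74969144e+02] [ 0.00418407 -0.42456193  0.05721267]
fin
[318. 203.] [520.6 -80.2] [43.1 13.6] 4.9 1106 138.9
[ 72. 222.] [ 554.2 -267.3] [15.3 44.8] 86.5 1287 134.4
box
[625.   8.] [361.9 128.6] [17.5  3.6] 41.7 475 104.6
[318. 189.] [521.5 -80.4] [77.3 47.5] 5.1 3932 107.9
[105. 206.] [ 554.4 -267.6] [49.  78.6] 87.0 3883 103.8
rack
[368. 196.] [546.7 -28.5] [170.7 200.7] 4.6 16851 30.0
[ 37. 178.] [ 549.2 -372. ] [43.7 78.4] 87.0 3219 31.7
[620. 228.] [547.6 251.2] [76.8 46.5] 9.4 2623 30.2
```

View pics/w3.png

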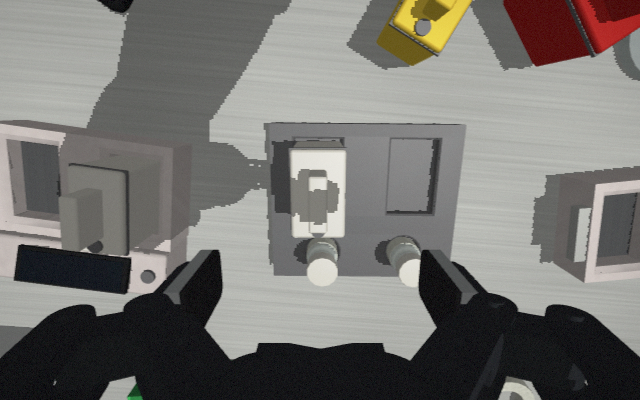

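The first cartridge is home in the loader (box top 103.8 mm, underside 13.9 mm, at pixel (98,205)). The second is under the gripper at (318,200). Descend, grip and lift.

>>> move_arm([
  [0,0,0,0,-0.1,2,0],
  [0,0,0,0,0,3,0],
  [0,0,0,0,0,3,0],
  [0,0,0,0,0,2.2,0],
  [0,0,0,0,0,1,0],
  [0,0,0,0,0,0.5,0],
  [0,0,0,0,0,0,0],
  [0,0,0,0,0,0,0],
  [0,0,0,0,0,0,1],
  [0,0,0,0,0,0,1],
  [0,0,0,0,0,0,1],
  [0,0,0,0,0,0,1],
  [0,0,0,0,0,0,1],
  [0,0,0,0,0,0,1],
  [0,0,0,0,0,0,1],
])

```text
time_s: 19.55
tcp_pos: [0.5212, -0.0798, 0.112]
tcp_rot: [-180.0, 0.0, -175.0]
force: [0.5, -2.5, 0.8]
finger_gap: 0.013
finger_force: 59.6
```

>>> move_arm([
  [0,0,0,0,0,-0.5,1],
  [0,0,0,0,0,-1,1],
  [0,0,0,0,0,-1,1],
  [0,0,0,0,0,-0.5,1],
  [0,0,0,0,0,0,1],
  [0,0,0,0,0,0,1],
  [0,0,0,0,0,0,1],
  [0,0,0,0,0,0,1],
])

```text
time_s: 20.22
tcp_pos: [0.5207, -0.0795, 0.1413]
tcp_rot: [180.0, -0.0, -175.0]
force: [-1.1, -0.3, -5.1]
finger_gap: 0.0134
finger_force: 58.9
```

```bash
python3 avg.py 20
```

```text
21.2167 [ 0.52100455 -0.07965063  0.14182193] F [-0.252 -0.029 -5.2  ] sd [0.54 0.42 0.61] halves -5.08 -5.32 eff [ 1.0000e-03 -4.7008e+01  5.3164e+01 -2.0000e-03  1.0000e-03 -0.0000e+00] sd [0.002 0.047 0.048 0.003 0.    0.   ] q [-2.293e+01 -6.730e+00 -1.636e+01  8.036e+01  1.000e-02 -2.793e+01]
[-4.4 -6.3 -5.4 -5.1 -3.9 -4.8 -4.5 -5.8 -5.5 -5.2 -5.3 -5.6 -5.7 -4.3
 -4.7 -5.1 -5.4 -6.3 -5.3 -5.6]
```

Net about 5.26 N, or 536 g, so this one is also full and goes to the loader's other well.

>>> move_arm([
  [0,0,0,0,0,-3,1],
  [0,0,0,0,0,-3,1],
  [0,0,0,0,0,-3,1],
  [0,0,0,0,0,-3,1],
  [0,0,4,0,0,0,1],
  [0,0,4,0,0,0,1],
  [0,0,0,-0.3,-1.8,0,1],
  [0,0,0,-0.5,-3.4,0,1],
  [0,0,0,-0.5,-3.4,0,1],
  [0,0,0,-0.5,-3.4,0,1],
  [0,0,0,-0.5,-3.4,0,1],
  [0,0,0,-0.5,-3.4,0,1],
  [0,0,0,-0.5,-3.4,0,1],
  [0,0,0,-0.5,-3.4,0,1],
  [0,0,0,-0.4,-2,0,1],
  [0,0,0,-0.1,-1,0,1],
  [0,0,0,0,0,0,1],
  [0,0,0,0,0,0,1],
  [0,0,0,0,0,0,1],
  [0,0,0,0,0,0,1],
])

```text
time_s: 22.88
tcp_pos: [0.5492, -0.3663, 0.2622]
tcp_rot: [180.0, 0.0, 177.1]
force: [0.7, -0.3, -5.4]
finger_gap: 0.0132
finger_force: 60.2
```

Run:
```python
from h import *
s,W=wrist("w4");print(s["time_s"],s["tcp_pos"],s["tcp_rot"],s["force"])
print("cart top");rects(W,s["tcp_pos"][2]-.012,s["tcp_pos"][2]+.002,100)
print("wells");rects(W,.018,.038,400);print("dock");rects(W,.044,.056,1000);print("placed");rects(W,.095,.118,300);rects(W,.128,.15,60)
```

```text
22.8833 [ 0.5492445  -0.36627105  0.26217708] [1.79994052e+02 1.72437846e-02 1.77077577e+02] [ 0.72848222 -0.28114794 -5.406532  ]
cart top
[320. 205.] [ 531.  -365.3] [47.8 40.9] 87.5 6084 258.0
wells
[580. 151.] [548.8 -58.2] [170.6 144. ] 4.7 14811 29.9
[320. 146.] [ 519.8 -364.7] [43.1 17.8] 87.0 661 31.7
[628. 347.] [813.3  40.3] [19.  58.1] 79.3 532 27.2
dock
[367. 150.] [ 550.9 -316.7] [180.1 110.5] 86.8 5246 49.9
placed
[420. 180.] [ 554.3 -268.3] [47.4 78.3] 86.9 2981 103.8
[435. 192.] [ 553.7 -268.1] [14.6 43.8] 87.0 923 134.8
```

View pics/w4.png

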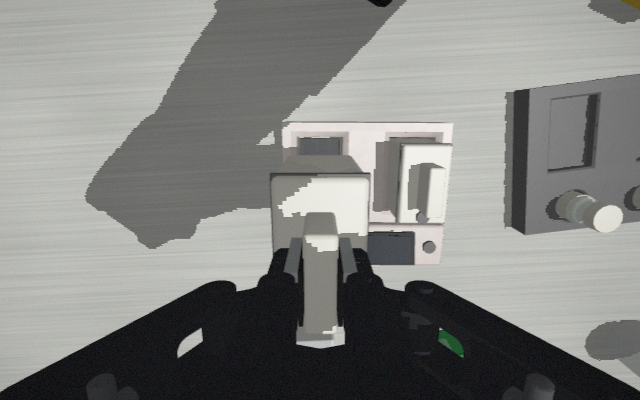

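The cartridge hangs over the left well (well at (320,146), box top (320,205)) beside the placed one at (425,180). The offset is about 1 mm. Correct and lower.

>>> move_arm([
  [0,0,0,0.08,-0.06,1,1],
  [0,0,0,0,0,2.5,1],
  [0,0,0,0,0,3,1],
  [0,0,0,0,0,2.5,1],
  [0,0,0,0,0,1.5,1],
  [0,0,0,0,0,1,1],
  [0,0,0,0,0,0.4,1],
  [0,0,0,0,0,0,1],
  [0,0,0,0,0,0,1],
  [0,0,0,0,0,0.2,1],
  [0,0,0,0,0,0.2,1],
  [0,0,0,0,0,0.2,1],
  [0,0,0,0,0,0.2,1],
  [0,0,0,0,0,0.2,1],
  [0,0,0,0,0,0,1],
])

```text
time_s: 24.18
tcp_pos: [0.548, -0.3679, 0.1322]
tcp_rot: [180.0, -0.0, 177.0]
force: [-0.9, 1.1, -5.5]
finger_gap: 0.0128
finger_force: 60.2
```

>>> move_arm([
  [0,0,0,0,0,0.2,1],
  [0,0,0,0,0,0.2,1],
  [0,0,0,0,0,0.2,1],
  [0,0,0,0,0,0.2,1],
  [0,0,0,0,0,0.2,1],
  [0,0,0,0,0,0.2,1],
  [0,0,0,0,0,0.1,1],
  [0,0,0,0,0,0,1],
  [0,0,0,0,0,0,1],
])

```text
time_s: 24.93
tcp_pos: [0.5483, -0.3683, 0.1201]
tcp_rot: [-180.0, 0.0, 177.0]
force: [-1.5, 0.3, 2.9]
finger_gap: 0.0128
finger_force: 61.4
```

>>> move_arm([
  [0,0,0,0,0,0.2,1],
  [0,0,0,0,0,0.2,1],
  [0,0,0,0,0,0.2,1],
  [0,0,0,0,0,0.2,1],
  [0,0,0,0,0,0.2,1],
  [0,0,0,0,0,0.1,1],
  [0,0,0,0,0,0,1],
  [0,0,0,0,0,0,1],
])

```text
time_s: 25.6
tcp_pos: [0.5481, -0.368, 0.1083]
tcp_rot: [180.0, -0.0, 177.0]
force: [0.3, -2.0, -0.0]
finger_gap: 0.0131
finger_force: 60.8
```

>>> move_arm([
  [0,0,0,0,0,0.05,1],
  [0,0,0,0,0,0,1],
])

```text
time_s: 25.77
tcp_pos: [0.5482, -0.3681, 0.1082]
tcp_rot: [180.0, 0.0, 177.0]
force: [-0.5, -1.4, 0.4]
finger_gap: 0.0132
finger_force: 61.1
```

>>> move_arm([
  [0,0,0,0,0,0.05,1],
  [0,0,0,0,0,0,1],
])

```text
time_s: 25.93
tcp_pos: [0.5482, -0.3681, 0.108]
tcp_rot: [-180.0, 0.0, 177.0]
force: [-1.3, -0.3, 3.3]
finger_gap: 0.0128
finger_force: 61.5
```

>>> move_arm([
  [0,0,0,0,0,0.05,1],
  [0,0,0,0,0,0,1],
])

```text
time_s: 26.1
tcp_pos: [0.5483, -0.3682, 0.108]
tcp_rot: [-180.0, 0.0, 177.0]
force: [-2.6, 0.9, 6.3]
finger_gap: 0.013
finger_force: 61.9
```

>>> move_arm([
  [0,0,0,0,0,0.1,1],
  [0,0,0,0,0,0.05,1],
  [0,0,0,0,0,0,1],
  [0,0,0,0,0,0,1],
])

```text
time_s: 26.43
tcp_pos: [0.5485, -0.3684, 0.1079]
tcp_rot: [-179.9, 0.1, 177.0]
force: [-3.8, 2.0, 14.8]
finger_gap: 0.0132
finger_force: 63.2
```

>>> move_arm([
  [0,0,0,0,0,-0.2,1],
  [0,0,0,0,0,0,0],
  [0,0,0,0,0,0,0],
  [0,0,0,0,0,0,0],
  [0,0,0,0,0,0,0],
  [0,0,0,0,0,-2,0],
  [0,0,0,0,0,-3.5,0],
  [0,0,0,0,0,-3.5,0],
  [0,0,0,0,0,-3,0],
  [0,0,0,2,2,0,0],
  [0,0,0,2,2,0,0],
  [0,0,0,2,2,0,0],
  [0,0,0,0,0,0,0],
  [0,0,0,0,0,0,0],
])

```text
time_s: 27.6
tcp_pos: [0.4909, -0.3041, 0.2279]
tcp_rot: [180.0, 0.0, 177.0]
force: [0.0, -0.7, 0.6]
finger_gap: 0.0854
finger_force: 0.0
```

Run:
```python
from h import *
s,W=wrist("w5");print(s["time_s"],s["tcp_pos"],s["force"])
rects(W,.095,.118,300);rects(W,.128,.15,60)
```

```text
27.6 [ 0.49089754 -0.30409554  0.22786029] [ 0.02720638 -0.69588629  0.57387661]
[255. 251.] [ 547.7 -367.5] [47.9 77.3] 86.9 3234 103.7
[362. 253.] [ 553.7 -267.8] [47.7 77.4] 87.0 3271 103.7
[245. 275.] [ 547.4 -367.5] [14.2 44. ] 87.5 983 134.6
[369. 276.] [ 553.4 -268. ] [14.1 43.5] 87.1 947 134.6
```

View pics/w5.png

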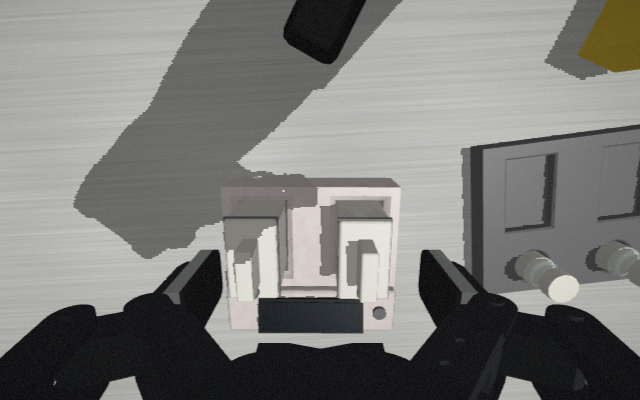

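Both cartridges sit in the loader at (252,250) and (365,252). Each box top is at 103.7 mm, so both are home. The bottles are still in the rack and the gripper is clear.

```bash
python3 -c "
from station import *
print(finish_job())"
```

```text
the job is handed in; nothing more can be done
None
```

Both cartridges weighed as full (about 430 g and 536 g), so each went into a loading-dock well, was pushed fully home with roughly 20 N, and was released; I handed the job in at about 28 s with the bottles untouched.

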